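# Set sprung tweezers to the gap gauge and hold

### The arm

A 7-joint arm with a two-finger parallel gripper is mounted at the origin on the work surface; the furniture and walls round the work are solid. World frame = base frame: x ahead of the robot, y to its left, z up, the work surface at z = 0. Lengths are in m, angles in rad, forces in N, time in s.
With the tool pointing down it reaches from about 0.35 to 0.775 m from the base axis. Payload 3.1 kg.
Tool frame: the origin (TCP) lies between the finger pads; the fingertips stand 8 mm ahead of it and the grasp point (between the pads) lies 11 mm behind it; z points along the fingers, y is the line along which they close (so a half turn about z gives the same grasp; the last joint's range is limited). The gripper opens to 85 mm and grips with 20 to 120 N. Pads are 22 mm wide; open, the fingers measure 114 mm over their backs; the gripper's body (76 mm by 85 mm) begins 54 mm behind the grasp point. The pads swing forward as they close: fully open they stand 13 mm farther back than shut.
Start: joints at [-1.338, 0.311, 0.014, 1.512, -0.004, 1.319, -0.027], TCP at [0.149, 0.529, 0.219] pointing down, gripper open.
Joint ranges: [-2.7, 2.7], [-0.3, 1.91], [-1.27, 1.3], [0.12, 2.57], [-1.44, 4.58], [0.2, 2.03], [-3.05, 3.05]. Speed limits (rad/s): [2.79, 2.79, 3.14, 3.14, 3.14, 3.14, 3.14].

### API

Orientations are given as a unit quaternion [w, x, y, z].
In Python, from cell import manip gives the robot as it stands.
- The arm moves only by the tool play_rows, never from a script. Its argument "steps" is text: rows parted by semicolons, each of 7 numbers parted by spaces: the opening, from -1 (shut) to 1 (fully open), then the shift along the tool's x, y, z each as a share of 0.1 m, from -1 to 1, then the turn, a rotation vector about the tool's x, y, z each as a share of 60 degrees, from -1 to 1. A call has 1 to 5 rows; each row is the pose to reach, as a shift and turn from the pose commanded when the call began, along the tool's axes at that moment; what a row does not reach only later rows make up. A row lasts 1/12 s, in which the tool goes at most 41.7 mm and 7.16 degrees, less where a joint would pass 70% of its speed; a pose out of reach is approached as far as the arm can. A call with a number of a shift or a turn outside -1 to 1 is refused whole. A call with a gripper value outside its range is refused whole. The fingers move at their own pace and stop on an object; "force" is the grip in N (left out, the last holds). Time passes only in rows, so rows that repeat a pose let the fingers close. It gives the time, the measured TCP pose, the force, the opening and the grip force at its end, in the units of the state.
- manip.read_state(): the state, without advancing time (a new reading comes with each control period).
- manip.read_camera(name): name is "scene" or "top" or "wrist"; returns (picture, depth): 400x640x3 uint8, red, green, blue; 400x640 float32, m along the optical axis (not along the pixel's ray), 0 where there is no reading.
- manip.camera_params(name): a dict with "fov_y" (degrees; the focal length in pixels is half the picture's height over the tangent of half this angle, whatever the lens; pixels are square), "cx", "cy" (the principal point, pixels), "rvec" (rotation vector, rad) and "tvec" (3), from world to camera coordinates, as OpenCV has them; the wrist camera has in their place "tool_from_camera" (4x4, takes a point from camera to tool coordinates, whose origin is the TCP and whose axes are the flange's). Camera axes: x right, y down, z forward; pixel columns grow to the right and rows downward; lengths in m; the calibration is good to about 2 mm. A picture is of the moment at which its call begins: read the wrist's pose just before it. camera_params takes no time and is no camera call.
- manip.sign_off(): hands the job in; it is judged then, once.
Trained networks look in the newest picture that a camera, given by its name, has taken for a name from the list of things; names that differ only in an ending like _2 or _b are one class to them, and where a whole thing is asked for, a point or a joint stands for the part that bears it (a point fixed in the world has none). Each returns a list of dicts, best first, with "score" (0 to 1); they miss things now and then, are a little off and sometimes report something else, mostly with a low value. They report only what shows in the picture. A call takes as long as a camera call.
- manip.search_frame(camera, thing): "at" ([x, y, z] in m, in world coordinates, good to about 4 mm: the middle of the surface that is visible of it).
- manip.silhouettes(camera, thing): "pixels" (400x640 bool, what is visible of it).
- manip.pinpoint(camera, thing): "at" ([x, y, z] in m, in world coordinates, good to about 4 mm: a listed point, or the origin of a listed thing).
The state is a dict: "time": time; "joints": joint angles; "dq": joint speeds; "joint_efforts": joint torques, N m; "position": TCP position; "eef_rot": TCP orientation; "contact_force": force on the tool from outside, world axes, zero at the start; "moment": the same for the moment, N m; "grip_width": finger opening in m; "gripper_force": force on a finger pad.
Only numpy, scipy, OpenCV 4.12 (cv2) and the standard library are available. Lean on these libraries where they do the work, as an engineer would, in place of code of your own. Each camera call takes 0.05 s, during which the arm holds its last target. There are 200 camera calls.

### The job

Pick the sprung tweezers up off their rest by the ribbed grip flats, gently (never more than 12 N of grip from each finger, and never squeezing the tips nearly shut), and bring them level to the metal gap gauge so that the tips hover a few millimetres above the middle one of its three pairs of lines. Squeeze until each tip stands over its own line of that pair, hold that gap steady for a few seconds and finish still holding it there, with the tweezers touching neither the gauge nor the rest. Leave everything else on the bench undisturbed.

Things in the scene. Friction and masses are not known exactly. Their poses are not given: they have to be found in the camera images.
- board: Fixed grey work board, 236 (x) by 450 (y) by 12 mm on short feet, top 24 mm above the bench; rest, gauge, vial and stirring bar stand on it. Origin: centre, at bench height. A tall fraction collector stands to its right (about x > 0.47, y < -0.12 m): swing in round or over it.
- tweezers: Plain steel sprung tweezers, 167 mm long, 12 mm tall, about 65 g (balanced near the flats), lying on edge (legs side by side) across the rest, underside 54 mm above the bench. Origin: midline, underside, level with the middle of the grip flats; x points to the tips, z up. The legs pivot at the tail, 95 mm behind the origin, and move symmetrically. Tips 60 mm ahead of the origin.
- grip (a point): Point to grip: midline, 6 mm above the underside, between the ribbed outer flats (46 mm long, 12 mm tall; close on them across y). Flats here are 40 mm apart outside when released, 26 mm and parallel when the tip gap is 14 mm. The spring pushes on each finger with 0.44 N per mm of width squeezed in: 6 N at the 14 mm gap.
- leg_l (a joint): Angle of the left leg, rad: 0 released (tip gap 36 mm), 0.071 at a tip gap of 14 mm, 0.105 tips almost meeting (stop); tip gap = 36 mm - 310 mm x angle. The right leg mirrors it.
- tip_l (a point): Underside of the left (+y of the tweezers) tip, at the middle of its 3 mm thickness.
- tip_r (a point): Underside of the right (-y) tip, at the middle of its 3 mm thickness. Tip gap: distance between tip_l and tip_r.
- rest: Fixed grey plastic rest on the board: base 150x64x6 mm, two cross bars 9 mm thick, tops 30 mm above its underside (end lips 36 mm), 55 mm behind and 46 mm ahead of the origin along x; fingers fit between them. Origin: centre of the underside, x along the tweezers toward their tips (away from the robot within 0.4 rad), z up; the tweezers' origin lies over it within 3 mm.
- gauge: Fixed gap gauge on the board: aluminium block 46 (x) by 54 (y) mm, 40 mm high, on a dark foot 62x70x8 mm. Three rows of black engraved line pairs on top, lines along x, 10x2 mm: 24 mm apart at x = -15 mm, 14 mm apart at x = 0 (the middle pair), 6 mm apart at x = +15 mm. Origin: centre of the underside; x points away from the robot within 0.4 rad, z up.
- gauge_mark (a point): Centre of the middle pair of lines on the gauge's top face, 64 mm above the bench; axes as the gauge.
- petri_dish: Bystander, not to be disturbed: closed clear dish, 60 mm across, 14 mm high. Origin: centre of the underside.
- vial: Bystander, not to be disturbed: small white vial with a black cap, 15 mm across, 34 mm high. Origin: centre of the underside.
- amber_bottle: Bystander, not to be disturbed: brown glass bottle with a black cap, 52 mm across, 98 mm high. Origin: centre of the underside.
- beaker: Bystander, not to be disturbed: clear beaker, 57 mm across, 68 mm high. Origin: centre of the underside.
- timer: Bystander, not to be disturbed: white lab timer, 70x72x18 mm. Origin: centre of the underside.
- septa_box: Bystander, not to be disturbed: small grey-brown card box, 65x74x28 mm. Origin: centre of the underside.
- stir_bar: Bystander, not to be disturbed: white stirring bar, 24x15x8 mm. Origin: centre of the underside.

How it is judged:
By the outcome, as a careful person would: the job done as asked, in the order asked, and still so for the second after the job is handed in, while the arm keeps its last pose, push and grip.
It also fails if it takes over 48 s, if anything falls off the work surface, if the arm or the gripper's body presses on something with over 40 N, if the wrist force passes 120 N, or if a joint passes its speed limit or range.

## Working session

There is one attempt and no reset: what is moved stays moved. The work goes in short steps, Python scripts to look and compute and a tool call to move; the robot and the scene stay as the last step left them, time stands still between calls to the robot, and variables do not carry over. Pictures are saved under pics/ and viewed, at most 10 in all, crops included, and the job is handed in when it is done.

Besides the shell and the picture viewer there is one more tool, called after "Request:" as name(argument=value, ...) on one line, values as JSON. play_rows: Moves the arm, as the interface text tells. Shift numbers are shares of 0.1 m and turn numbers shares of 60 degrees, none past 1 either way. Its arguments: {"type":"object","properties":{"steps":{"type":"string"},"force":{"type":"number"}},"required":["steps"]}

```bash
mkdir -p pics; ls
python3 - <<'E'
from cell import manip
import cv2,numpy as np
print(manip.read_state())
for c in ("scene","top"):
    p,d=manip.read_camera(c); cv2.imwrite(f"pics/{c}0.png",p[:,:,::-1]); print(c,manip.camera_params(c))
for t in ("tweezers","grip","rest","gauge","gauge_mark","tip_l","tip_r","vial","stir_bar"):
    for c in ("top","scene"):
        r=manip.pinpoint(c,t); print(t,c,[(np.round(x["at"],4).tolist(),round(x["score"],2)) for x in r[:2]])
print(manip.camera_params("wrist"))
E
```

```text
pics
{'time': 0.0, 'joints': array([-1.33770595,  0.31172234,  0.0139954 ,  1.51307046, -0.00439886,
        1.31918933, -0.02719427]), 'dq': array([-0.00020355, -0.00051603, -0.00042707,  0.00017615, -0.00126643,
        0.00115682,  0.00335548]), 'joint_efforts': array([-5.04462714e-04, -3.79916704e+01,  1.45760248e-01, -2.30593389e+01,
        1.20897638e-02,  1.32922709e-02, -1.42808321e-05]), 'position': array([0.14902538, 0.5286348 , 0.21801753]), 'eef_rot': array([-1.12506921e-04,  1.36923849e-01,  9.90580874e-01, -1.17399503e-03]), 'contact_force': array([ 0.39267652, -0.18283434,  0.73080206]), 'moment': array([ 0.00174933, -0.02389219,  0.01084703]), 'gripper_force': 0.0, 'grip_width': 0.08566421192046159}
scene {'fov_y': 52.632411247873264, 'cx': 314.08299713731793, 'cy': 203.78408339973612, 'rvec': array([ 2.09805752, -0.86385481,  0.40277196]), 'tvec': array([-0.34668362,  0.24796038,  0.74823768])}
top {'fov_y': 54.70682583001274, 'cx': 317.60289269012253, 'cy': 200.27206225290283, 'rvec': array([ 2.18722281, -2.14789602,  0.12265938]), 'tvec': array([-0.02777094,  0.47
[... 778 characters left out ...]
3177, 0.0563], 0.64)]
tip_r scene [([0.571, 0.2749, 0.0545], 0.51), ([0.5696, 0.3151, 0.0537], 0.45)]
vial top [([0.5599, 0.1593, 0.0219], 0.35)]
vial scene [([0.5599, 0.1571, 0.0282], 0.52)]
stir_bar top []
stir_bar scene [([0.4559, 0.1636, 0.0263], 0.48)]
{'fov_y': 68.45445859670484, 'cx': 314.49543864870924, 'cy': 200.37833195767354, 'tool_from_camera': array([[-4.84540238e-04, -9.45406035e-01, -3.25894453e-01,
         8.45501328e-02],
       [ 9.99999663e-01, -6.74103091e-04,  4.68743960e-04,
        -9.04362075e-04],
       [-6.62839826e-04, -3.25894116e-01,  9.45406043e-01,
        -1.54264732e-01],
       [ 0.00000000e+00,  0.00000000e+00,  0.00000000e+00,
         1.00000000e+00]])}
```

View pics/top0.png

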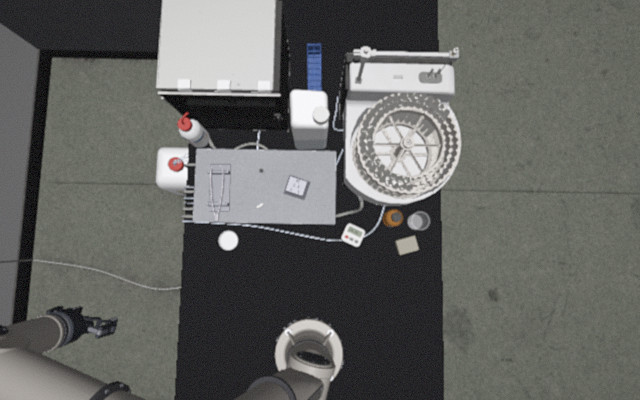

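View pics/scene0.png

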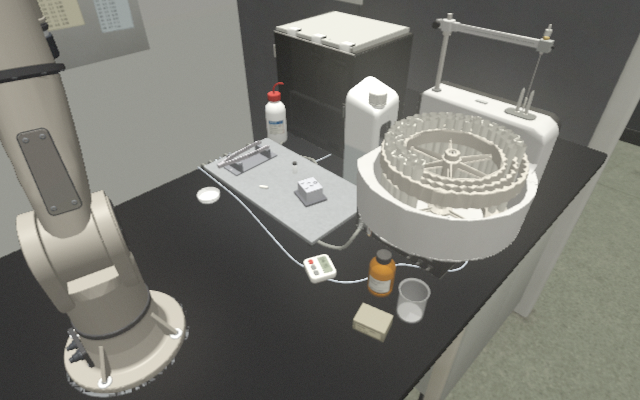

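Request:
play_rows(steps="1 -0.91 -0.37 -0.08 0 0 0;1 -0.91 -0.37 -0.08 0 0 0;1 -0.91 -0.37 -0.08 0 0 0")

```text
time: 1.25
position: [0.2333, 0.465, 0.2277]
eef_rot: [0.003, 0.141, 0.99, -0.001]
contact_force: [1.7, -1.6, -0.2]
grip_width: 0.0855
gripper_force: 0.0
```

Request:
play_rows(steps="1 -0.91 -0.37 -0.08 0 0 0;1 -0.91 -0.37 -0.08 0 0 0;1 -0.91 -0.37 -0.08 0 0 0")

```text
time: 1.5
position: [0.3109, 0.4036, 0.236]
eef_rot: [0.003, 0.142, 0.99, -0.001]
contact_force: [0.9, -1.0, -0.1]
grip_width: 0.0856
gripper_force: 0.0
```

Request:
play_rows(steps="1 -0.91 -0.37 -0.08 0 0 0;1 -0.91 -0.37 -0.08 0 0 0;1 -0.91 -0.37 -0.08 0 0 0")

```text
time: 1.75
position: [0.3881, 0.3427, 0.244]
eef_rot: [0.003, 0.142, 0.99, -0.001]
contact_force: [1.3, 0.0, 0.3]
grip_width: 0.0852
gripper_force: 0.0
```

Request:
play_rows(steps="1 -0.91 -0.37 -0.08 0 0 -0.34;1 -0.91 -0.37 -0.08 0 0 -0.34;1 -0.91 -0.37 -0.08 0 0 -0.34;1 -0.91 -0.37 -0.08 0 0 -0.34;1 -0.91 -0.37 -0.08 0 0 -0.34")

```text
time: 2.17
position: [0.4609, 0.2864, 0.2512]
eef_rot: [0.0, -0.038, 0.999, -0.0]
contact_force: [-0.6, 0.7, 0.3]
grip_width: 0.0852
gripper_force: 0.0
```

```bash
cat > h.py <<'E'
from cell import manip
import numpy as np, cv2
from scipy.spatial.transform import Rotation as R
def pose(s):
    q=s["eef_rot"]; return R.from_quat([q[1],q[2],q[3],q[0]]).as_matrix(), np.array(s["position"])
def wcam(s):
    Rm,p=pose(s); T=np.eye(4);T[:3,:3]=Rm;T[:3,3]=p
    c=manip.camera_params("wrist"); return T@c["tool_from_camera"],c
def K(c):
    f=200/np.tan(np.radians(c["fov_y"]/2)); return f,c["cx"],c["cy"]
def ray2z(T,c,u,v,z):
    f,cx,cy=K(c); d=T[:3,:3]@np.array([(u-cx)/f,(v-cy)/f,1.]); o=T[:3,3]; return o+d*(z-o[2])/d[2]
def proj(T,c,P):
    f,cx,cy=K(c); q=T[:3,:3].T@(np.array(P)-T[:3,3]); return q[0]/q[2]*f+cx,q[1]/q[2]*f+cy
def delta(s,target,yaw):
    """shares for tool-down target position and yaw (forward=-tool x)"""
    Rm,p=pose(s); Rt=np.array([[-np.cos(yaw),-np.sin(yaw),0],[-np.sin(yaw),np.cos(yaw),0],[0,0,-1.]]); Rt=np.column_stack([Rt[:,0],np.cross([0,0,-1.],Rt[:,0]),[0,0,-1.]])
    return np.round(Rm.T@(np.array(target)-p)/0.1,3), np.round(R.from_matrix(Rm.T@Rt).as_rotvec()/np.radians(60),3)
def yaw(Rm): return np.arctan2(-Rm[1,0],-Rm[0,0])
E
python3 - <<'E'
from h import *
s=manip.read_state(); print(s["time"],s["position"],s["eef_rot"],yaw(pose(s)[0]))
T,c=wcam(s); p,d=manip.read_camera("wrist"); np.savez("w1.npz",p=p,d=d,T=T)
cv2.imwrite("pics/w1.png",p[:,:,::-1])
for t in ("tweezers","grip","rest","gauge","gauge_mark","tip_l","tip_r","vial","stir_bar"):
    r=manip.pinpoint("wrist",t); print(t,[(np.round(x["at"],4).tolist(),round(x["score"],2),np.round(proj(T,c,x["at"])).tolist()) for x in r[:2]])
E
```

```text
2.1667 [0.46088728 0.2864343  0.25116618] [ 2.32665590e-04 -3.80239161e-02  9.99276797e-01 -1.00883571e-04] 0.07606622185544194
tweezers [([0.5083, 0.2923, 0.0553], 0.94, [317.0, 209.0])]
grip [([0.5099, 0.2904, 0.0618], 0.7, [315.0, 212.0]), ([0.5146, 0.0484, 0.026], 0.2, [136.0, 193.0])]
rest [([0.51, 0.2898, 0.0263], 0.57, [315.0, 203.0]), ([0.3468, 0.2612, 0.0009], 0.51, [302.0, 73.0])]
gauge [([0.5143, 0.0471, 0.0248], 0.94, [136.0, 192.0])]
gauge_mark [([0.516, 0.0452, 0.063], 0.83, [117.0, 203.0]), ([0.5157, 0.0469, 0.0251], 0.52, [136.0, 194.0])]
tip_l [([0.5709, 0.2741, 0.054], 0.76, [300.0, 251.0]), ([0.57, 0.3142, 0.0546], 0.59, [329.0, 253.0])]
tip_r [([0.5709, 0.2741, 0.054], 0.76, [300.0, 251.0]), ([0.57, 0.3142, 0.0546], 0.59, [329.0, 253.0])]
vial [([0.561, 0.1586, 0.0227], 0.71, [220.0, 229.0]), ([0.5704, 0.314, 0.0551], 0.66, [329.0, 253.0])]
stir_bar [([0.4539, 0.1659, 0.0244], 0.69, [223.0, 155.0])]
```

View pics/w1.png

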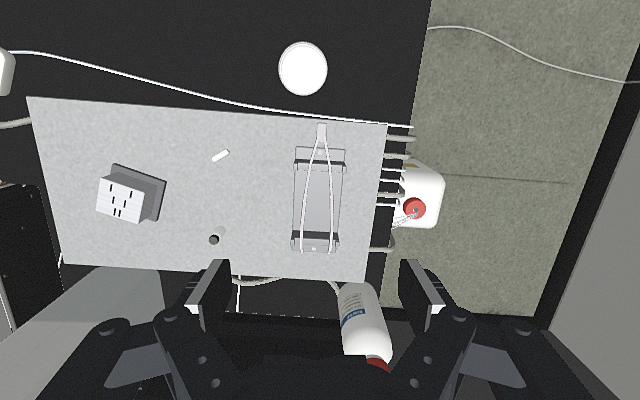

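Run:
```python
from h import *
D=np.load("w1.npz"); p,d,T=D["p"],D["d"],D["T"]; c=manip.camera_params("wrist"); f,cx,cy=K(c)
v,u=np.mgrid[:400,:640]; P=np.stack([(u-cx)/f*d,(v-cy)/f*d,d],-1)@T[:3,:3].T+T[:3,3]
m=manip.silhouettes("wrist","tweezers")[0]["pixels"]
Q=np.array([ray2z(T,c,a,b,0.066)[:2] for b,a in np.argwhere(m)])
(ctr,(w,h),ang)=cv2.minAreaRect((Q*1000).astype(np.float32)); print("tw rect",ctr,w,h,ang,m.sum())
for lo,hi in ((.41,.43),(.43,.45),(.47,.49),(.49,.51),(.51,.53),(.53,.55),(.56,.58)):
    k=(Q[:,0]>lo)&(Q[:,0]<hi); y=Q[k,1]; print(lo,y.min(),y.max(),(y.min()+y.max())/2)
b=P[280:360,340:390].reshape(-1,3); b=b[b[:,2]>0.05]; print("bottle",b.min(0),b.max(0))
tp=(P[...,2]>.058)&(P[...,2]<.07)&(u<160)&(v>160)&(v<240)&(u>90)
Q=P[tp]; print("gauge top",Q.mean(0),cv2.minAreaRect((Q[:,:2]*1000).astype(np.float32)))
g=cv2.resize(p[150:280,80:350],None,fx=2.9,fy=2.9,interpolation=cv2.INTER_CUBIC); cv2.imwrite("pics/c1.png",g[:,:,::-1])
```

```text
tw rect (481.5387878417969, 290.8408203125) 158.53372192382812 41.80562210083008 3.408095121383667 597
0.41 0.2842778731023254 0.2979627385955908 0.2911203058489581
0.43 0.27842295456539107 0.3002691748959355 0.28934606473066327
0.47 0.30586703583750796 0.3106951083683394 0.30828107210292366
0.49 0.27273377324051434 0.3114423639417804 0.29208806859114733
0.51 0.27229782683462156 0.31454043846645124 0.29341913265053643
0.53 0.272867468026886 0.31480679459167427 0.29383713130928013Traceback (most recent call last):
  File "<stdin>", line 8, in <module>
    return umr_minimum(a, axis, None, out, keepdims, initial, where)
ValueError: zero-size array to reduction operation minimum which has no identity
```

Request:
play_rows(steps="0.6 0 0.05 0.9 0 0 0.01;0.6 0 0.05 0.9 0 0 0.01;0.6 0 0.05 0.9 0 0 0.01;0.6 0 0.05 0.9 0 0 0.01")

```text
time: 3.05
position: [0.4564, 0.2919, 0.1581]
eef_rot: [-0.003, -0.036, 0.999, -0.002]
contact_force: [0.5, 0.6, 0.5]
grip_width: 0.0684
gripper_force: 0.0
```

Run:
```python
from h import *
s=manip.read_state(); print(s["time"],s["position"],yaw(pose(s)[0]),s["grip_width"])
T,c=wcam(s); p,d=manip.read_camera("wrist"); np.savez("w2.npz",p=p,d=d,T=T); f,cx,cy=K(c)
v,u=np.mgrid[:400,:640]; P=np.stack([(u-cx)/f*d,(v-cy)/f*d,d],-1)@T[:3,:3].T+T[:3,3]
m=manip.silhouettes("wrist","tweezers")[0]["pixels"]
k=(P[...,2]>.056)&(P[...,2]<.075)&m
Q=P[k]; print("z",np.median(Q[:,2]),k.sum())
Q=np.array([ray2z(T,c,a,b,0.066)[:2] for b,a in np.argwhere(m)])
print("rect",cv2.minAreaRect((Q*1000).astype(np.float32)))
for t in ("tweezers","grip","rest","gauge","gauge_mark","tip_l"):
    r=manip.pinpoint("wrist",t); print(t,[(np.round(x["at"],4).tolist(),round(x["score"],2),np.round(proj(T,c,x["at"])).tolist()) for x in r[:2]])
tp=(P[...,2]>.058)&(P[...,2]<.07)&(P[...,1]<.1)&(P[...,1]>0)&(P[...,0]>.47)&(P[...,0]<.56)
Q=P[tp]; print("gauge top",Q.mean(0),cv2.minAreaRect((Q[:,:2]*1000).astype(np.float32)))
cv2.imwrite("pics/w2.png",p[:,:,::-1])
w=D=np.load("w1.npz"); p=w["p"]
g=cv2.resize(p[80:280,80:350],None,fx=2.9,fy=2.9,interpolation=cv2.INTER_CUBIC); cv2.imwrite("pics/c1.png",g[:,:,::-1])
```

```text
3.05 [0.4563518  0.29190124 0.1580971 ] 0.07134175578339522 0.06842467527043693
z 0.0652856827892308 1473
rect ((481.4190673828125, 291.2961730957031), (163.37545776367188, 41.93314743041992), 2.5364112854003906)
tweezers [([0.5151, 0.0479, 0.0642], 0.32, [52.0, 242.0])]
grip []
rest [([0.5106, 0.2926, 0.0279], 0.65, [313.0, 237.0]), ([0.5735, 0.2761, 0.0564], 0.29, [292.0, 303.0])]
gauge [([0.5135, 0.0494, 0.0252], 0.97, [84.0, 224.0])]
gauge_mark [([0.5159, 0.0504, 0.0627], 0.84, [56.0, 242.0])]
tip_l [([0.572, 0.2723, 0.0553], 0.96, [289.0, 301.0]), ([0.5676, 0.3135, 0.0532], 0.78, [328.0, 298.0])]
gauge top [0.51161579 0.05013014 0.06296567] ((513.2026977539062, 48.457801818847656), (55.35144805908203, 47.569976806640625), 73.79411315917969)
```

View pics/w2.png

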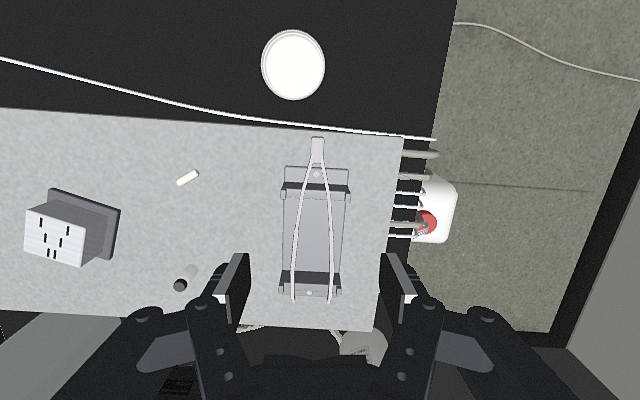

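Run:
```python
from h import *
s=manip.read_state(); print(delta(s,[.511,.2925,.10],.043))
w=np.load("w2.npz"); T=w["T"]; c=manip.camera_params("wrist")
for u,v,z in ((317,138,.066),(293,301,.066),(329,303,.066),(293,301,.054),(329,303,.054)): print(ray2z(T,c,u,v,z))
d=w["d"]; f,cx,cy=K(c); v,u=np.mgrid[:400,:640]; P=np.stack([(u-cx)/f*d,(v-cy)/f*d,d],-1)@T[:3,:3].T+T[:3,3]
b=P[(P[...,2]>.03)&(P[...,1]>.32)&(P[...,1]<.6)&(u>385)&(v<250)&(P[...,0]>.4)&(P[...,0]<.6)&(d>0)]; print(b.min(0),b.max(0),len(b))
```

```text
(array([-0.506, -0.049,  0.629]), array([0.002, 0.003, 0.026]))
[0.40146357 0.28912308 0.066     ]
[0.5636515  0.27696157 0.066     ]
[0.5633895  0.31314968 0.066     ]
[0.57292408 0.27652923 0.054     ]
[0.57264935 0.31447582 0.054     ]Traceback (most recent call last):
  File "<stdin>", line 6, in <module>
    return umr_minimum(a, axis, None, out, keepdims, initial, where)
ValueError: zero-size array to reduction operation minimum which has no identity
```

Request:
play_rows(steps="0.32 -0.51 -0.05 0.63 0 0 0.03;0.32 -0.51 -0.05 0.63 0 0 0.03;0.32 -0.51 -0.05 0.63 0 0 0.03;0.32 -0.51 -0.05 0.63 0 0 0.03")

```text
time: 3.78
position: [0.5097, 0.2899, 0.0954]
eef_rot: [-0.002, -0.019, 1.0, -0.002]
contact_force: [-1.2, -0.0, 0.0]
grip_width: 0.0564
gripper_force: 0.0
```

Run:
```python
from h import *
s=manip.read_state(); Rm,p=pose(s); print(s["time"],p,yaw(Rm),Rm[:,2],s["grip_width"],s["contact_force"]); print(delta(s,[.511,.2925,.048],.04))
p,d=manip.read_camera("wrist"); cv2.imwrite("pics/w3.png",p[:,:,::-1])
```

```text
3.7833 [0.50971997 0.28993846 0.09537666] 0.037265870246463065 [-0.00449401 -0.0039734  -0.99998201] 0.05639470460461329 [-1.18116867 -0.03629472  0.02086771]
(array([-0.016,  0.027,  0.474]), array([-0.004, -0.004, -0.003]))
```

View pics/w3.png

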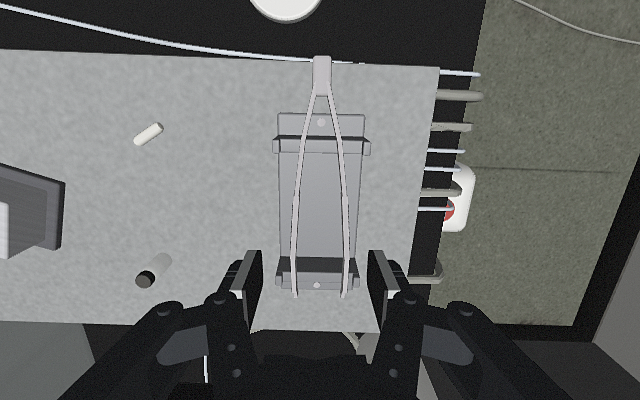

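Request:
play_rows(steps="0.32 -0.02 0.033 0 0 0 0;0.32 -0.02 0.033 0.25 0 0 0;0.32 -0.02 0.033 0.47 0 0 0;0.32 -0.02 0.033 0.47 0 0 0;0.32 -0.02 0.033 0.47 0 0 0", force=20)

```text
time: 4.25
position: [0.5114, 0.2961, 0.0523]
eef_rot: [0.0, -0.02, 1.0, 0.0]
contact_force: [1.0, -0.4, 0.7]
grip_width: 0.0562
gripper_force: 0.0
```

Request:
play_rows(steps="0.05 0 0 0 0 0 0;0.05 0 0 0 0 0 0;0.05 0 0 0 0 0 0;0.05 0 0 0 0 0 0")

```text
time: 4.58
position: [0.5129, 0.2957, 0.0525]
eef_rot: [0.001, -0.02, 1.0, 0.001]
contact_force: [0.2, 0.3, -0.2]
grip_width: 0.0449
gripper_force: 0.0
```

Run:
```python
from h import *
for i in range(3):
    p,d=manip.read_camera("wrist"); s=manip.read_state(); print(s["position"],s["grip_width"])
cv2.imwrite("pics/w4.png",cv2.resize(p[190:400,190:450],None,fx=3,fy=2.8,interpolation=cv2.INTER_CUBIC)[:,:,::-1])
```

```text
[0.51271074 0.2955136  0.05212427] 0.044674160968019246
[0.51250702 0.29537527 0.05181294] 0.04485986567674684
[0.51234539 0.29529499 0.0515501 ] 0.04458530243124596
```

View pics/w4.png

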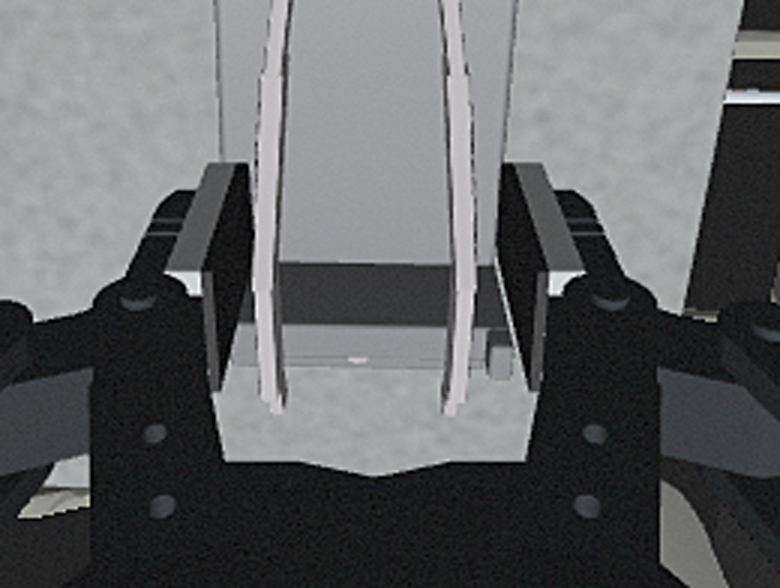

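Request:
play_rows(steps="0.05 0 0 0 0 0 0;0.05 0 0 0 0 0 0;0.05 0 0 0 0 0 0;0.05 0 0 0 0 0 0;0.05 0 0 0 0 0 0")

```text
time: 5.15
position: [0.5121, 0.2951, 0.051]
eef_rot: [-0.0, -0.02, 1.0, -0.0]
contact_force: [-0.1, -0.6, 0.3]
grip_width: 0.0449
gripper_force: 0.0
```

Request:
play_rows(steps="0.05 0 -0.005 0 0 0 0;0.05 0 -0.005 0 0 0 0;0.05 0 -0.005 0 0 0 0;0.05 0 -0.005 0 0 0 0;0.05 0 -0.005 0 0 0 0")

```text
time: 5.57
position: [0.5121, 0.2947, 0.0511]
eef_rot: [0.0, -0.02, 1.0, 0.0]
contact_force: [0.1, 0.5, 0.1]
grip_width: 0.0448
gripper_force: 0.0
```

Request:
play_rows(steps="0.05 0 -0.013 0.025 0 0 0;0.05 0 -0.013 0.025 0 0 0;0.05 0 -0.013 0.025 0 0 0;0.05 0 -0.013 0.025 0 0 0;0.05 0 -0.013 0.025 0 0 0")

```text
time: 5.98
position: [0.5122, 0.2934, 0.0486]
eef_rot: [0.0, -0.02, 1.0, 0.0]
contact_force: [-0.8, 0.5, -0.2]
grip_width: 0.045
gripper_force: 0.0
```

Request:
play_rows(steps="-0.05 0 0 0 0 0 0;-0.05 0 0 0 0 0 0;-0.05 0 0 0 0 0 0;-0.1 0 0 0 0 0 0;-0.1 0 0 0 0 0 0")

```text
time: 6.4
position: [0.5123, 0.2935, 0.0489]
eef_rot: [0.0, -0.02, 1.0, 0.0]
contact_force: [-0.4, -0.2, 1.6]
grip_width: 0.0384
gripper_force: 1.4
```

Run:
```python
from h import *
p,d=manip.read_camera("wrist"); s=manip.read_state(); print(s["position"],s["grip_width"],s["gripper_force"])
cv2.imwrite("pics/w5.png",cv2.resize(p[190:400,190:450],None,fx=3,fy=2.8,interpolation=cv2.INTER_CUBIC)[:,:,::-1])
```

```text
[0.51234665 0.29351015 0.04884562] 0.03828377515272572 1.391491997273988
```

View pics/w5.png

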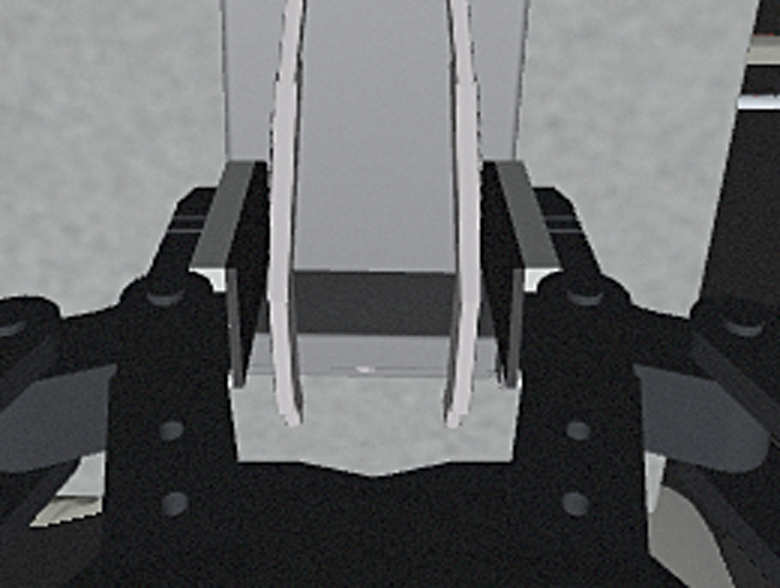

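Request:
play_rows(steps="-0.16 0 0 -0.003 0 0 0;-0.22 0 0 -0.006 0 0 0;-0.28 0 0 -0.009 0 0 0;-0.34 0 0 -0.012 0 0 0;-0.34 0 0 -0.012 0 0 0")

```text
time: 6.87
position: [0.5123, 0.2935, 0.0498]
eef_rot: [0.0, -0.02, 1.0, 0.0]
contact_force: [0.9, -0.4, 1.1]
grip_width: 0.0285
gripper_force: 4.7
```

Request:
play_rows(steps="-0.34 0 0 0 0 0 0;-0.34 0 0 0 0 0 0")

```text
time: 7.03
position: [0.5123, 0.2934, 0.0498]
eef_rot: [0.0, -0.02, 1.0, 0.0]
contact_force: [-0.0, -0.2, 1.9]
grip_width: 0.0282
gripper_force: 4.7
```

Request:
play_rows(steps="-0.34 0 0 -0.04 0 0 0;-0.34 0 0 -0.1 0 0 0;-0.34 0 0 -0.2 0 0 0;-0.34 0 0 -0.35 0 0 0;-0.34 0 0 -0.5 0 0 0")

```text
time: 7.45
position: [0.5118, 0.2932, 0.1007]
eef_rot: [-0.0, -0.02, 1.0, -0.0]
contact_force: [0.5, -0.6, -0.6]
grip_width: 0.0281
gripper_force: 4.6
```

Request:
play_rows(steps="-0.34 0 0 -0.15 0 0 0;-0.34 0 0 -0.3 0 0 0;-0.34 0 0 -0.4 0 0 0;-0.34 0 0 -0.4 0 0 0;-0.34 0 0 -0.4 0 0 0")

```text
time: 7.87
position: [0.5125, 0.2935, 0.1405]
eef_rot: [0.001, -0.02, 1.0, 0.0]
contact_force: [0.2, 0.0, -1.2]
grip_width: 0.0282
gripper_force: 4.5
```

Run:
```python
from h import *
s=manip.read_state(); Rm,p=pose(s); print(s["time"],p,yaw(Rm),Rm[:,2],s["grip_width"],s["gripper_force"])
T,c=wcam(s)
p,d=manip.read_camera("wrist"); cv2.imwrite("pics/w6.png",p[:,:,::-1]); np.savez("w6.npz",p=p,d=d,T=T)
for t in ("tip_l","gauge_mark","gauge","grip"):
    r=manip.pinpoint("wrist",t); print(t,[(np.round(x["at"],4).tolist(),round(x["score"],2),np.round(proj(T,c,x["at"])).tolist()) for x in r[:2]])
p,d=manip.read_camera("scene"); cv2.imwrite("pics/s6.png",cv2.resize(p[120:260,180:380],None,fx=4,fy=4,interpolation=cv2.INTER_CUBIC)[:,:,::-1])
```

```text
7.8667 [0.5125035  0.29353138 0.14052451] 0.0394066201525801 [ 1.22093270e-03  8.15019564e-04 -9.99998923e-01] 0.02815062056931945 4.547491818666458
tip_l [([0.5718, 0.2847, 0.1451], 0.97, [298.0, 336.0]), ([0.5697, 0.3063, 0.1451], 0.67, [332.0, 335.0])]
gauge_mark [([0.5132, 0.046, 0.0621], 0.83, [18.0, 195.0])]
gauge [([0.5154, 0.0486, 0.0245], 0.84, [58.0, 185.0])]
grip []
```

View pics/w6.png

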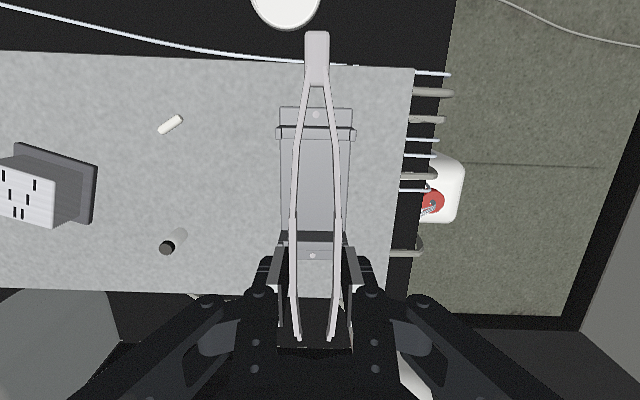

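Request:
play_rows(steps="-0.34 0.04 -0.12 0 0 0 0;-0.34 0.08 -0.3 0 0 0 0;-0.34 0.13 -0.5 0 0 0 0;-0.34 0.18 -0.7 0 0 0 0;-0.34 0.24 -0.9 0 0 0 0")

```text
time: 8.58
position: [0.4914, 0.2014, 0.1393]
eef_rot: [-0.0, -0.02, 1.0, -0.0]
contact_force: [-0.3, -1.3, -0.8]
grip_width: 0.0279
gripper_force: 4.5
```

Request:
play_rows(steps="-0.34 0.05 -0.2 0 0 0 0.06;-0.34 0.1 -0.4 0 0 0 0.12;-0.34 0.15 -0.6 0 0 0 0.2;-0.34 0.21 -0.8 0 0 0 0.26;-0.34 0.27 -0.96 0 0 0 0.31")

```text
time: 9.0
position: [0.4681, 0.1035, 0.1395]
eef_rot: [-0.0, 0.144, 0.99, -0.0]
contact_force: [-0.1, 0.0, -0.8]
grip_width: 0.0281
gripper_force: 4.5
```

Run:
```python
from h import *
s=manip.read_state(); Rm,p=pose(s); print(s["time"],p,yaw(Rm),Rm[:,2],s["grip_width"],s["gripper_force"])
print(delta(s,[.4568,.0653,.120],-.283))
```

```text
9.0 [0.46806026 0.10349723 0.13952218] -0.2897518107872393 [-5.19155145e-04 -8.34313896e-04 -9.99999517e-01] 0.02811485330483775 4.549421444535255
(array([-0.001, -0.398,  0.196]), array([-0.001, -0.   , -0.006]))
```

Request:
play_rows(steps="-0.34 0.06 -0.08 0.02 0 0 0;-0.34 0.14 -0.2 0.06 0 0 0;-0.34 0.22 -0.3 0.1 0 0 0;-0.34 0.3 -0.4 0.15 0 0 0;-0.34 0.3 -0.4 0.15 0 0 0")

```text
time: 9.42
position: [0.4253, 0.0737, 0.1236]
eef_rot: [-0.002, 0.143, 0.99, -0.001]
contact_force: [-1.9, -0.6, -1.4]
grip_width: 0.0285
gripper_force: 4.6
```

Request:
play_rows(steps="-0.34 0 0 0 0 0 0;-0.34 0 0 0 0 0 0;-0.34 0 0 0 0 0 0")

```text
time: 9.67
position: [0.4296, 0.0763, 0.1252]
eef_rot: [0.001, 0.142, 0.99, 0.0]
contact_force: [0.3, -0.4, -0.7]
grip_width: 0.0279
gripper_force: 4.6
```

Run:
```python
from h import *
s=manip.read_state(); Rm,p=pose(s); print(s["time"],p,yaw(Rm),Rm[:,2],s["grip_width"],s["gripper_force"])
T,c=wcam(s)
p,d=manip.read_camera("wrist"); cv2.imwrite("pics/w7.png",cv2.resize(p[180:380,200:440],None,fx=3,fy=3,interpolation=cv2.INTER_CUBIC)[:,:,::-1]); np.savez("w7.npz",p=p,d=d,T=T)
for t in ("tip_l","gauge_mark","gauge"):
    r=manip.pinpoint("wrist",t); print(t,[(np.round(x["at"],4).tolist(),round(x["score"],2),np.round(proj(T,c,x["at"])).tolist()) for x in r[:2]])
f,cx,cy=K(c); v,u=np.mgrid[:400,:640]; P=np.stack([(u-cx)/f*d,(v-cy)/f*d,d],-1)@T[:3,:3].T+T[:3,3]
tp=(P[...,2]>.058)&(P[...,2]<.07)&(P[...,1]<.1)&(P[...,1]>0)&(P[...,0]>.47)&(P[...,0]<.56)
Q=P[tp]; print("gauge top",Q.mean(0),cv2.minAreaRect((Q[:,:2]*1000).astype(np.float32)))
```

```text
9.6667 [0.4296285  0.07633618 0.12524025] -0.28441298139920523 [ 1.58239525e-03  4.29192054e-04 -9.99998656e-01] 0.027901735585575682 4.550452083349228
tip_l [([0.4806, 0.0495, 0.1301], 0.86, [298.0, 333.0]), ([0.4898, 0.0701, 0.1324], 0.66, [333.0, 340.0])]
gauge_mark [([0.5161, 0.0482, 0.0625], 0.93, [312.0, 307.0])]
gauge [([0.5148, 0.0461, 0.0222], 0.76, [310.0, 280.0])]
gauge top [0.51230905 0.0499045  0.06321891] ((513.45068359375, 48.699466705322266), (52.50791549682617, 46.23079299926758), 72.95556640625)
```

View pics/w7.png

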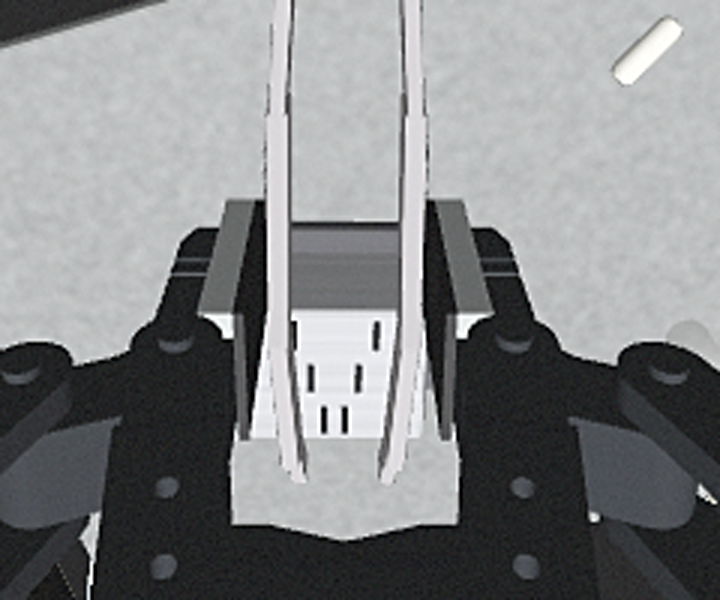

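Run:
```python
from h import *
w=np.load("w7.npz"); T=w["T"]; c=manip.camera_params("wrist")
px=lambda a,b:((a+.5)/3+200-.5,(b+.5)/3+180-.5)
G=[ray2z(T,c,*px(a,b),.064) for a,b in ((335.5,336),(334.5,378),(334,419.5))]; print(np.round(G,4))
g=G[2]-G[0]; print("yaw",np.arctan2(g[1],g[0]),np.linalg.norm(g))
a,b=ray2z(T,c,*px(311,378),.064),ray2z(T,c,*px(358,378),.064); print("sep",np.linalg.norm(a-b), "yaw",np.arctan2(*(b-a)[:2]*[-1,1]))
# tips in tool coordinates for underside (z .1295) and top (.1415)
Rm=T[:3,:3]@c["tool_from_camera"][:3,:3].T; p=T[:3,3]-Rm@c["tool_from_camera"][:3,3]
for z in (.1295,.1415):
    for q in ((299,477),(386,478)): print(z,np.round((Rm.T@(ray2z(T,c,*px(*q),z)-p))*1000,1))
print("mark in tool",np.round((Rm.T@(G[1]-p))*1000,1))
```

```text
[[0.4995 0.0524 0.064 ]
 [0.5135 0.0479 0.064 ]
 [0.5279 0.0435 0.064 ]]
yaw -0.30337835682010816 0.02976784494874138
sep 0.01386561120762679 yaw -0.2861159357656619
0.1295 [-61.5 -10.7  -4.2]
0.1295 [-61.8   8.   -4.2]
0.1415 [-49.8  -9.9 -16.2]
0.1415 [-50.    7.3 -16.2]
mark in tool [-88.4  -3.8  61.4]
```

Request:
play_rows(steps="-0.34 -0.08 -0.005 0 0 0 0.009;-0.34 -0.2 -0.01 0 0 0 0.009;-0.34 -0.29 -0.02 0.05 0 0 0.009;-0.34 -0.29 -0.02 0.12 0 0 0.009;-0.34 -0.29 -0.02 0.2 0 0 0.009")

```text
time: 10.28
position: [0.4563, 0.065, 0.1041]
eef_rot: [0.0, 0.147, 0.989, -0.0]
contact_force: [-0.1, -0.1, -0.4]
grip_width: 0.0282
gripper_force: 4.5
```

Request:
play_rows(steps="-0.36 0 0 0.07 0 0 0;-0.36 0 0 0.16 0 0 0;-0.36 0 0 0.25 0 0 0;-0.36 0 0 0.32 0 0 0;-0.36 0 0 0.34 0 0 0")

```text
time: 10.7
position: [0.4543, 0.0654, 0.0691]
eef_rot: [-0.001, 0.147, 0.989, -0.001]
contact_force: [-0.3, -0.4, -0.3]
grip_width: 0.0276
gripper_force: 4.9
```

Request:
play_rows(steps="-0.36 0 0 0 0 0 0;-0.36 0 0 0 0 0 0;-0.36 0 0 0 0 0 0;-0.36 0 0 0 0 0 0;-0.36 0 0 0 0 0 0")

```text
time: 11.12
position: [0.4562, 0.0656, 0.0712]
eef_rot: [0.0, 0.147, 0.989, 0.0]
contact_force: [0.5, 0.3, -0.5]
grip_width: 0.0275
gripper_force: 4.9
```

```bash
cat > look.py <<'E'
from h import *
import sys
n=sys.argv[1]
s=manip.read_state(); Rm,p=pose(s); print(s["time"],p,yaw(Rm),Rm[:,2],s["grip_width"],s["gripper_force"],s["contact_force"])
T,c=wcam(s)
p,d=manip.read_camera("wrist"); cv2.imwrite(f"pics/{n}.png",cv2.resize(p[250:370,250:380],None,fx=5,fy=5,interpolation=cv2.INTER_CUBIC)[:,:,::-1]); np.savez(n+".npz",p=p,d=d,T=T)
for t in ("tip_l","gauge_mark"):
    r=manip.pinpoint("wrist",t); print(t,[(np.round(x["at"],4).tolist(),round(x["score"],2),np.round(proj(T,c,x["at"])).tolist()) for x in r[:2]])
E
python3 look.py w8
```

```text
11.1167 [0.45619104 0.06560947 0.07123905] -0.2945860921630515 [ 1.03549405e-03  3.56756391e-04 -9.99999400e-01] 0.027528971775600763 4.943119436502457 [ 0.47690267  0.31727325 -0.4861818 ]
tip_l [([0.5069, 0.0366, 0.0746], 0.75, [296.0, 332.0]), ([0.5165, 0.0589, 0.0779], 0.67, [333.0, 339.0])]
gauge_mark [([0.5138, 0.049, 0.0666], 0.71, [317.0, 327.0]), ([0.5098, 0.0375, 0.0746], 0.69, [298.0, 335.0])]
```

View pics/w8.png

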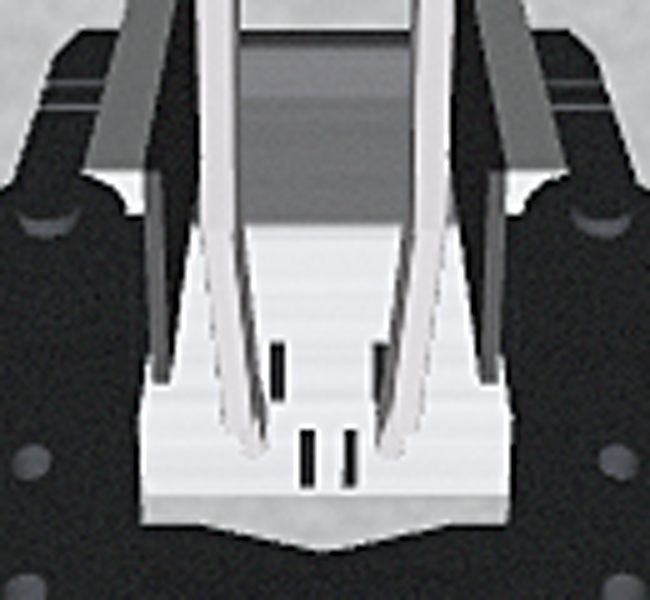

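Run:
```python
from h import *
w=np.load("w8.npz"); p,d,T=w["p"],w["d"],w["T"]; c=manip.camera_params("wrist"); f,cx,cy=K(c)
v,u=np.mgrid[:400,:640]; P=np.stack([(u-cx)/f*d,(v-cy)/f*d,d],-1)@T[:3,:3].T+T[:3,3]
Rm=T[:3,:3]@c["tool_from_camera"][:3,:3].T; o=T[:3,3]-Rm@c["tool_from_camera"][:3,3]
t=(P-o)@Rm*1000
for lo,hi in ((285,306),(324,340)):
  for r in range(296,346,4):
    k=(d[r,lo:hi]>0); row=t[r,lo:hi][k]; m=row[:,2]<5.0-1   # above gauge top
    uu=np.arange(lo,hi)[k][m]
    print(r, uu[[0,-1]] if len(uu) else None, np.round(np.median(row[m],0),1) if len(uu) else None)
print(np.round(t[330,310:320,2],1), np.round(t[60:240:20,315],1).tolist())
px=lambda a,b:((a+.5)/5+250-.5,(b+.5)/5+250-.5)
for q in ((278,372),(381,372),(308,459),(349,459)): print("line",np.round((Rm.T@(ray2z(T,c,*px(*q),.064)-o))*1000,1))
for z in (.0754,.0874):
  for q in ((256,452),(390,452)): print("tip",z,np.round((Rm.T@(ray2z(T,c,*px(*q),z)-o))*1000,1))
```

```text
296 [285 298] [-20.  -13.2 -15.8]
300 [285 298] [-22.7 -13.  -15.8]
304 [285 299] [-25.8 -12.5 -15.3]
308 [285 299] [-28.  -12.3 -15.9]
312 [285 300] [-31.3 -11.8 -15.3]
316 [293 300] [-34.1 -11.3 -15.3]
320 [293 301] [-37.  -11.1 -15.2]
324 [294 301] [-40.1 -10.9 -15. ]
328 [294 302] [-42.9 -10.5 -15.1]
332 [295 303] [-45.5 -10.  -15.5]
336 [296 302] [-48.9 -10.1 -15. ]
340 [299 302] [-56.   -9.5 -10.9]
344 None None
296 [330 338] [-20.2  10.1 -15.4]
300 [330 338] [-22.5  10.1 -15.9]
304 [329 337] [-25.6   9.6 -15.5]
308 [329 336] [-28.7   9.5 -15.1]
312 [328 336] [-31.2   9.5 -15.4]
316 [328 335] [-33.9   8.9 -15.6]
320 [327 335] [-37.3   8.7 -14.9]
324 [327 334] [-39.5   8.5 -15.6]
328 [326 334] [-42.8   8.2 -15.2]
332 [325 333] [-45.6   7.6 -15.4]
336 [325 332] [-48.6   7.4 -15.3]
340 [326 329] [-55.8   7.1 -11.1]
344 None None
[7.3 7.9 8.2 7.9 7.9 7.1 7.2 8.9 7.7 8.3] [[100.4, -0.6, -14.9], [92.5, -0.6, -14.0], [83.9, -0.4, 68.5], [69.8, -0.4, 72.0], [58.2, -0.4, 48.0], [44.5, -0.4, 47.7], [30.2, -0.4, 47.6], [15.2, -0.4, 47.8], [-1.1, -0.4, 49.1]]
line [-60.   -7.2   7.3]
line [-60.1   6.8   7.3]
line [-75.   -3.2   7.3]
line [-75.1   2.5   7.3]
tip 0.0754 [-62.6  -9.7  -4.1]
tip 0.0754 [-62.6   7.6  -4.1]
tip 0.0874 [-50.8  -9.  -16.1]
tip 0.0874 [-50.9   6.9 -16.1]
```

Request:
play_rows(steps="-0.37 0 0.008 0.02 0 0 0;-0.38 0 0.008 0.04 0 0 0;-0.39 0 0.008 0.06 0 0 0;-0.395 0 0.008 0.07 0 0 0;-0.395 0 0.008 0.07 0 0 0")

```text
time: 11.68
position: [0.4556, 0.0662, 0.0634]
eef_rot: [-0.0, 0.147, 0.989, -0.0]
contact_force: [-0.4, 0.1, -1.1]
grip_width: 0.0259
gripper_force: 5.7
```

Request:
play_rows(steps="-0.395 0 0 0 0 0 0;-0.395 0 0 0 0 0 0;-0.395 0 0 0 0 0 0;-0.395 0 0 0 0 0 0;-0.395 0 0 0 0 0 0")

```text
time: 12.1
position: [0.4561, 0.0663, 0.0639]
eef_rot: [0.0, 0.147, 0.989, 0.0]
contact_force: [0.3, -0.5, 0.5]
grip_width: 0.0261
gripper_force: 5.7
```

```bash
python3 look.py w9
cat > meas.py <<'E'
from h import *
import sys
w=np.load(sys.argv[1]+".npz"); p,d,T=w["p"],w["d"],w["T"]; c=manip.camera_params("wrist"); f,cx,cy=K(c)
v,u=np.mgrid[:400,:640]; P=np.stack([(u-cx)/f*d,(v-cy)/f*d,d],-1)@T[:3,:3].T+T[:3,3]
Rm=T[:3,:3]@c["tool_from_camera"][:3,:3].T; o=T[:3,3]-Rm@c["tool_from_camera"][:3,3]
t=(P-o)@Rm*1000; print("tcp z",o[2])
k=(t[...,0]<-35)&(t[...,0]>-80)&(abs(t[...,1])<5)&(t[...,2]>-6)&(t[...,2]<20); g=np.median(t[k][:,2]); print("gauge top tool z",g,k.sum())
for r in range(328,346,2):
    m=(t[r,:,2]<g-4)&(abs(t[r,:,1])<14)&(d[r]>0)&(t[r,:,0]<-38)
    for sgn in (-1,1):
        q=t[r][m&(sgn*t[r,:,1]>0)]
        if len(q): print(r,sgn,np.round(q.mean(0),1),len(q))
E
python3 meas.py w9
```

```text
12.1 [0.45608813 0.06628723 0.06388318] -0.29461127083041255 [ 2.12044196e-04  9.41677729e-05 -9.99999973e-01] 0.0261444464019922 5.6652141362428665 [ 0.2945378  -0.5236683   0.51895125]
tip_l [([0.5134, 0.0581, 0.0721], 0.9, [330.0, 338.0]), ([0.5078, 0.0359, 0.0672], 0.62, [294.0, 334.0])]
gauge_mark [([0.5127, 0.05, 0.0621], 0.72, [317.0, 329.0]), ([0.3663, -0.1342, 0.003], 0.43, [27.0, 179.0])]
tcp z 0.06388325557757529
gauge top tool z 0.6976176657362325 1042
328 -1 [-44.8  -9.5 -13. ] 9
328 1 [-44.7   7.1 -13.2] 9
330 -1 [-46.   -9.5 -13.4] 9
330 1 [-45.6   7.1 -13.8] 9
332 -1 [-47.2  -9.5 -13.7] 9
332 1 [-48.    6.6 -12.9] 9
334 -1 [-48.2  -9.2 -14.1] 8
334 1 [-49.    6.6 -13.4] 9
336 -1 [-51.4  -9.1 -12.5] 7
336 1 [-50.3   6.6 -13.5] 7
338 -1 [-53.6  -8.5 -11.7] 5
338 1 [-53.9   6.2 -11.4] 5
340 -1 [-55.3  -8.6 -11.6] 5
340 1 [-55.3   5.6 -11.6] 3
```

View pics/w9.png

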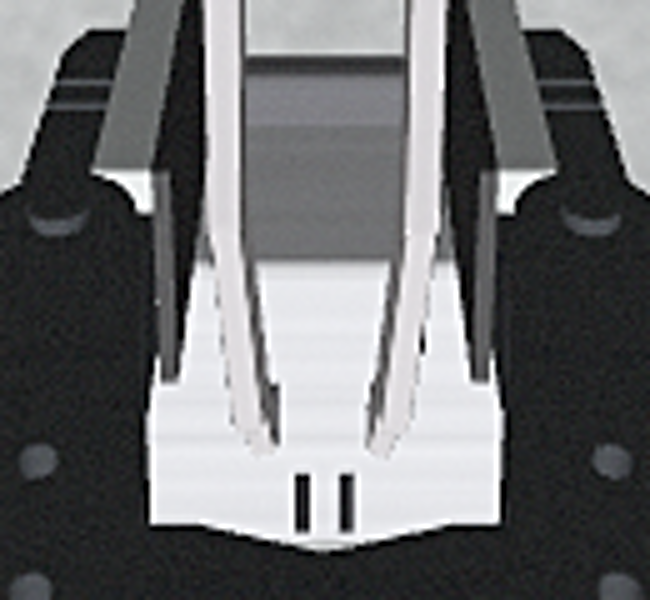

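Run:
```python
from h import *
w=np.load("w9.npz"); T=w["T"]; c=manip.camera_params("wrist")
Rm=T[:3,:3]@c["tool_from_camera"][:3,:3].T; o=T[:3,3]-Rm@c["tool_from_camera"][:3,3]
px=lambda a,b:((a+.5)/5+250-.5,(b+.5)/5+250-.5)
L=[(Rm.T@(ray2z(T,c,*px(*q),.0637)-o))*1000 for q in ((302,503),(347,503))]; print("6mm pair",np.round(L,1),"mid pair centre x",L[0][0]+15,"y",(L[0][1]+L[1][1])/2)
for z in (.0677,.0707):
  for q in ((264,453),(377,453)): print("tip",z,np.round((Rm.T@(ray2z(T,c,*px(*q),z)-o))*1000,1))
# independent check: scene & top networks
for cam in ("top","scene"):
  manip.read_camera(cam)
  for t in ("tip_l","gauge_mark"): print(cam,t,[(np.round(x["at"],4).tolist(),round(x["score"],2)) for x in manip.pinpoint(cam,t)[:2]])
```

```text
6mm pair [[-75.5  -3.9   0.2]
 [-75.5   2.1   0.2]] mid pair centre x -60.541748283348056 y -0.8846685382973642
tip 0.0677 [-63.1  -8.7  -3.8]
tip 0.0677 [-63.1   5.9  -3.8]
tip 0.0707 [-60.1  -8.6  -6.8]
tip 0.0707 [-60.2   5.8  -6.8]
top tip_l []
top gauge_mark [([0.5142, 0.0479, 0.066], 0.68)]
scene tip_l [([0.5082, 0.0417, 0.0672], 0.74), ([0.5097, 0.0574, 0.0668], 0.53)]
scene gauge_mark [([0.5151, 0.0489, 0.0616], 0.68), ([0.5121, 0.0549, 0.0687], 0.43)]
```

Run:
```python
from h import *
c=manip.camera_params("wrist")
for n in ("w6","w8","w9"):
    w=np.load(n+".npz"); p,d,T=w["p"],w["d"],w["T"]; f,cx,cy=K(c)
    v,u=np.mgrid[:400,:640]; P=np.stack([(u-cx)/f*d,(v-cy)/f*d,d],-1)@T[:3,:3].T+T[:3,3]
    Rm=T[:3,:3]@c["tool_from_camera"][:3,:3].T; o=T[:3,3]-Rm@c["tool_from_camera"][:3,3]; t=(P-o)@Rm*1000
    m=(d>0)&(t[...,2]<-8)&(abs(t[...,1])<12)&(t[...,0]>60)&(t[...,0]<150); q=t[m]; 
    r0=np.argwhere(m)[:,0].min(); print(n,r0,np.round(np.percentile(q[:,0],[90,99,100]),1),np.round(np.median(q[q[:,0]>85],0),1), np.round((Rm.T@(ray2z(T,c,316,r0-.5,o[2]+.015)-o))*1000,1))
```

```text
w6 31 [108.  111.2 111.8] [ 99.7  -0.2 -15.2] [111.6  -0.2 -15.2]
w8 31 [108.  111.2 111.8] [ 99.8  -0.2 -15.3] [111.6  -0.2 -15.1]
w9 30 [108.1 111.3 112.3] [ 99.9  -0.2 -15.2] [112.   -0.2 -15. ]
```

Request:
play_rows(steps="-0.4 -0.02 0.004 0 0 0 0;-0.4 -0.04 0.004 0 0 0 0;-0.4 -0.04 0.004 0 0 0 0;-0.4 -0.04 0.004 0 0 0 0;-0.4 -0.04 0.004 0 0 0 0")

```text
time: 12.97
position: [0.4599, 0.0654, 0.0638]
eef_rot: [-0.0, 0.147, 0.989, -0.0]
contact_force: [-0.9, 0.2, -0.7]
grip_width: 0.0258
gripper_force: 5.8
```

Request:
play_rows(steps="-0.4 0 0 0 0 0 0;-0.4 0 0 0 0 0 0;-0.4 0 0 0 0 0 0;-0.4 0 0 0 0 0 0;-0.4 0 0 0 0 0 0")

```text
time: 13.38
position: [0.4599, 0.0655, 0.0638]
eef_rot: [-0.0, 0.147, 0.989, 0.0]
contact_force: [-0.2, -0.4, -0.6]
grip_width: 0.0257
gripper_force: 5.8
```

```bash
python3 look.py w10; python3 meas.py w10
python3 - <<'E'
from h import *
w=np.load("w10.npz"); p,T=w["p"],w["T"]; c=manip.camera_params("wrist")
Rm=T[:3,:3]@c["tool_from_camera"][:3,:3].T; o=T[:3,3]-Rm@c["tool_from_camera"][:3,3]
g=p[336:362,296:336].min(2); n,l,st,ce=cv2.connectedComponentsWithStats((g<110).astype(np.uint8))
for i in range(1,n):
    if 8<st[i][4]<80:
        print(st[i],ce[i]+[296,336],np.round((Rm.T@(ray2z(T,c,*(ce[i]+[296,336]),.0637)-o))*1000,1))
E
```

```text
13.3833 [0.45991423 0.06550543 0.06381075] -0.29460370246207973 [ 1.90620126e-06  5.88823031e-05 -9.99999998e-01] 0.02573825270608565 5.7715704292058945 [-0.17807892 -0.41297373 -0.63188692]
tip_l [([0.5122, 0.0371, 0.0666], 0.84, [297.0, 333.0]), ([0.5142, 0.0568, 0.0703], 0.69, [328.0, 333.0])]
gauge_mark [([0.5138, 0.0479, 0.0643], 0.89, [314.0, 328.0])]
tcp z 0.063810748197043
gauge top tool z 0.31725135009639466 807
328 -1 [-44.6  -9.5 -13.2] 9
328 1 [-44.1   7.1 -13.8] 9
330 -1 [-45.8  -9.5 -13.6] 9
330 1 [-46.5   6.6 -12.8] 9
332 -1 [-48.   -9.  -12.9] 9
332 1 [-47.9   6.6 -12.9] 9
334 -1 [-48.3  -9.2 -14.1] 8
334 1 [-48.9   6.6 -13.5] 9
336 -1 [-51.2  -9.  -12.6] 7
336 1 [-50.7   6.3 -13.1] 8
338 -1 [-54.   -8.5 -11.3] 5
338 1 [-54.3   5.9 -11.1] 6
340 -1 [-55.8  -8.3 -11.1] 4
340 1 [-55.3   5.9 -11.6] 4
[12  4  3 12 32] [309.125 345.25 ] [-71.2  -4.5   0.1]
[21  4  3 12 35] [318.02857143 345.65714286] [-71.6   1.5   0.1]
```

Request:
play_rows(steps="-0.395 0 -0.002 0 0 0 0;-0.395 0 -0.002 0 0 0 0;-0.395 0 -0.002 0 0 0 0;-0.395 0 -0.002 0 0 0 0;-0.395 0 -0.002 0 0 0 0")

```text
time: 13.95
position: [0.4599, 0.0653, 0.0638]
eef_rot: [-0.0, 0.147, 0.989, -0.0]
contact_force: [-0.1, 0.8, 0.4]
grip_width: 0.0258
gripper_force: 5.7
```

Request:
play_rows(steps="-0.395 0 0 0 0 0 0;-0.395 0 0 0 0 0 0;-0.395 0 0 0 0 0 0;-0.395 0 0 0 0 0 0;-0.395 0 0 0 0 0 0")

```text
time: 14.37
position: [0.4599, 0.0653, 0.0638]
eef_rot: [0.0, 0.147, 0.989, 0.0]
contact_force: [-0.6, 0.1, -0.9]
grip_width: 0.0259
gripper_force: 5.7
```

```bash
cat > fit.py <<'E'
from h import *
# average several frames: sub-pixel tip and line positions from images
c=manip.camera_params("wrist"); A=[];D=[]
for i in range(6):
    s=manip.read_state(); T,_=wcam(s); p,d=manip.read_camera("wrist"); A.append(p.astype(float)); D.append(d)
print(s["time"],s["position"],s["grip_width"],s["gripper_force"])
p=np.mean(A,0); d=np.mean(D,0); f,cx,cy=K(c)
Rm=T[:3,:3]@c["tool_from_camera"][:3,:3].T; o=T[:3,3]-Rm@c["tool_from_camera"][:3,3]
v,u=np.mgrid[:400,:640]; t=(np.stack([(u-cx)/f*d,(v-cy)/f*d,d],-1)@T[:3,:3].T+T[:3,3]-o)@Rm*1000
for r in range(332,342):
    q=[t[r][(t[r,:,2]<-5)&(abs(t[r,:,1])<13)&(t[r,:,0]<-40)&(sg*t[r,:,1]>0)] for sg in (-1,1)]
    if min(map(len,q)): a,b=[x.mean(0) for x in q]; print(r,np.round(a,2),np.round(b,2),"gap",round(b[1]-a[1],2),"mid",round((a[1]+b[1])/2,2))
g=p[336:362,296:336].min(2); wt=np.clip(160-g,0,None)
n,l,st,ce=cv2.connectedComponentsWithStats((g<150).astype(np.uint8))
for i in range(1,n):
    if 8<st[i][4]<80:
        m=l==i; yy,xx=np.nonzero(m); W=wt[m]; q=((xx*W).sum()/W.sum()+296,(yy*W).sum()/W.sum()+336); print("line",np.round((Rm.T@(ray2z(T,c,*q,.0637)-o))*1000,2),st[i][4])
E
python3 fit.py
```

```text
14.6167 [0.45988816 0.06529805 0.06381306] 0.025901496724885887 5.6950365006923676
332 [-47.37  -9.12 -13.48] [-47.63   6.59 -13.23] gap 15.7 mid -1.26
333 [-47.82  -9.24 -13.8 ] [-48.28   6.59 -13.34] gap 15.83 mid -1.32
334 [-48.26  -9.23 -14.13] [-48.81   6.59 -13.57] gap 15.83 mid -1.32
335 [-48.92  -9.24 -14.22] [-49.48   6.6  -13.65] gap 15.84 mid -1.32
336 [-51.4   -9.06 -12.42] [-50.63   6.34 -13.25] gap 15.4 mid -1.36
337 [-53.31  -8.54 -11.24] [-51.59   6.68 -13.04] gap 15.22 mid -0.93
338 [-51.66  -7.86 -13.74] [-54.05   5.86 -11.28] gap 13.73 mid -1.0
339 [-54.66  -8.55 -11.44] [-54.77   5.87 -11.34] gap 14.42 mid -1.34
340 [-52.66  -7.5  -14.27] [-55.39   5.87 -11.51] gap 13.37 mid -0.81
341 [-42.5  -12.27 -25.35] [-42.26   8.26 -25.61] gap 20.53 mid -2.01
line [-71.57  -4.09   0.11] 33
line [-71.23   1.84   0.11] 27
```

Request:
play_rows(steps="-0.395 0 0 0 0 0 0;-0.395 0 0 0 0 0 0;-0.395 0 0 0 0 0 0;-0.395 0 0 0 0 0 0;-0.395 0 0 0 0 0 0")

```text
time: 15.08
position: [0.4599, 0.0653, 0.0638]
eef_rot: [0.0, 0.147, 0.989, 0.0]
contact_force: [-1.3, 0.6, -0.6]
grip_width: 0.0261
gripper_force: 5.7
```

Request:
play_rows(steps="-0.395 0 0 0 0 0 0;-0.395 0 0 0 0 0 0;-0.395 0 0 0 0 0 0;-0.395 0 0 0 0 0 0;-0.395 0 0 0 0 0 0")

```text
time: 15.5
position: [0.4599, 0.0653, 0.0638]
eef_rot: [0.0, 0.147, 0.989, -0.0]
contact_force: [-0.2, 0.1, -1.3]
grip_width: 0.0261
gripper_force: 5.7
```

Request:
play_rows(steps="-0.395 0 0 0 0 0 0;-0.395 0 0 0 0 0 0;-0.395 0 0 0 0 0 0;-0.395 0 0 0 0 0 0;-0.395 0 0 0 0 0 0")

```text
time: 15.92
position: [0.4599, 0.0653, 0.0638]
eef_rot: [0.0, 0.147, 0.989, 0.0]
contact_force: [0.5, 0.1, -0.7]
grip_width: 0.0259
gripper_force: 5.7
```

Request:
play_rows(steps="-0.395 0 0 0 0 0 0;-0.395 0 0 0 0 0 0;-0.395 0 0 0 0 0 0;-0.395 0 0 0 0 0 0;-0.395 0 0 0 0 0 0")

```text
time: 16.33
position: [0.4599, 0.0653, 0.0638]
eef_rot: [-0.0, 0.147, 0.989, -0.0]
contact_force: [-0.2, -1.4, -2.1]
grip_width: 0.0259
gripper_force: 5.7
```

Request:
play_rows(steps="-0.395 0 0 0 0 0 0;-0.395 0 0 0 0 0 0;-0.395 0 0 0 0 0 0;-0.395 0 0 0 0 0 0;-0.395 0 0 0 0 0 0")

```text
time: 16.75
position: [0.4599, 0.0653, 0.0638]
eef_rot: [0.0, 0.147, 0.989, 0.0]
contact_force: [0.3, -0.3, -0.5]
grip_width: 0.0256
gripper_force: 5.7
```

Request:
play_rows(steps="-0.395 0 0 0 0 0 0;-0.395 0 0 0 0 0 0;-0.395 0 0 0 0 0 0;-0.395 0 0 0 0 0 0;-0.395 0 0 0 0 0 0")

```text
time: 17.17
position: [0.4599, 0.0653, 0.0638]
eef_rot: [-0.0, 0.147, 0.989, -0.0]
contact_force: [0.2, -0.0, -0.7]
grip_width: 0.0254
gripper_force: 5.7
```

Request:
play_rows(steps="-0.395 0 0 0 0 0 0;-0.395 0 0 0 0 0 0;-0.395 0 0 0 0 0 0;-0.395 0 0 0 0 0 0;-0.395 0 0 0 0 0 0")

```text
time: 17.58
position: [0.4599, 0.0653, 0.0638]
eef_rot: [-0.0, 0.147, 0.989, 0.0]
contact_force: [-0.2, -0.5, -0.9]
grip_width: 0.0256
gripper_force: 5.7
```

Request:
play_rows(steps="-0.395 0 0 0 0 0 0;-0.395 0 0 0 0 0 0;-0.395 0 0 0 0 0 0;-0.395 0 0 0 0 0 0;-0.395 0 0 0 0 0 0")

```text
time: 18.0
position: [0.4599, 0.0653, 0.0638]
eef_rot: [-0.0, 0.147, 0.989, -0.0]
contact_force: [-0.2, 0.4, -0.6]
grip_width: 0.0255
gripper_force: 5.7
```

Request:
play_rows(steps="-0.395 0 0 0 0 0 0;-0.395 0 0 0 0 0 0;-0.395 0 0 0 0 0 0;-0.395 0 0 0 0 0 0;-0.395 0 0 0 0 0 0")

```text
time: 18.42
position: [0.4599, 0.0653, 0.0638]
eef_rot: [0.0, 0.147, 0.989, 0.0]
contact_force: [0.3, 0.2, -1.5]
grip_width: 0.0262
gripper_force: 5.7
```

Request:
play_rows(steps="-0.395 0 0 0 0 0 0;-0.395 0 0 0 0 0 0;-0.395 0 0 0 0 0 0;-0.395 0 0 0 0 0 0;-0.395 0 0 0 0 0 0")

```text
time: 18.83
position: [0.4599, 0.0653, 0.0638]
eef_rot: [-0.0, 0.147, 0.989, -0.0]
contact_force: [-0.0, -0.5, -0.3]
grip_width: 0.0255
gripper_force: 5.7
```

```bash
python3 fit.py | tail -6; python3 -c "
from cell import manip; print(manip.sign_off())"
```

```text
338 [-53.93  -8.54 -11.39] [-54.01   5.86 -11.33] gap 14.4 mid -1.34
339 [-52.39  -7.41 -13.77] [-54.43   5.86 -11.69] gap 13.27 mid -0.78
340 [-55.38  -8.25 -11.5 ] [-55.43   5.88 -11.46] gap 14.13 mid -1.19
341 [-42.58  -8.39 -25.28] [-42.29   5.22 -25.58] gap 13.61 mid -1.58
line [-71.53  -4.08   0.11] 34
line [-71.23   1.84   0.11] 27
the job is handed in; nothing more can be done
None
```

I handed the job in with the tweezers held level about 4 mm above the gauge's middle pair of lines, tip gap about 14 mm, held steady for over 4 s with grip readings peaking at 5.8 N per finger; I viewed 11 pictures, one over the limit of 10.

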